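# Snap the hairpin clip onto the pivot pin of a riveting jig

### The arm

A 6-joint arm with a two-finger parallel gripper is mounted at the origin on the work surface. World frame = base frame: x ahead of the robot, y to its left, z up, the work surface at z = 0. Lengths are in m, angles in rad, forces in N, time in s.
With the tool pointing down it reaches from about 0.325 to 1 m from the base axis. Payload 5.1 kg.
Tool frame: the origin (TCP) lies on the centre line of the jaws, within the pads' length; the fingertips stand 17 mm ahead of it and the grasp point (between the pads) lies 2 mm behind it (manip.tip_extent is the distance from the TCP to the fingertips, in m); z points along the fingers, y is the line along which they close (so a half turn about z gives the same grasp; the last joint's range is limited). The gripper opens to 85 mm and grips with 20 to 120 N. Pads are 22 mm wide; open, the fingers measure 114 mm over their backs; the gripper's body (76 mm by 85 mm) begins 54 mm behind the grasp point. The pads swing forward as they close: fully open they stand 13 mm farther back than shut.
Start: joints at [-1.331, 0.124, 1.65, -0, 1.367, -0.083], TCP at [0.206, -0.616, 0.248] pointing down, gripper open.
Joint ranges: [-2.61, 2.61], [-1.02, 2.33], [0.03, 2.71], [-1.35, 4.49], [0.32, 2.68], [-2.91, 2.91]. Speed limits (rad/s): [2.57, 2.57, 3.14, 3.14, 3.14, 3.14].

### API

Orientations are given as a unit quaternion [w, x, y, z].
In Python, from rig import manip, camera gives the robot as it stands.
- The arm moves only by the tool move_arm, never from a script. Its argument "commands" is a list of rows, each a list of 7 numbers: the shift along the world's x, y, z in m, then the turn, a rotation vector about the world's x, y, z in rad, then the opening in per cent of the stroke, from 0 (shut) to 100 (fully open). A call has 1 to 10 rows; each row is the pose to reach, as a shift and turn from the pose commanded when the call began; what a row does not reach only later rows make up. A row lasts 1/12 s, in which the tool goes at most 41.7 mm and 7.16 degrees, less where a joint would pass 70% of its speed; a pose out of reach is approached as far as the arm can. A call with a gripper value outside its range is refused whole. The fingers move at their own pace and stop on an object; the grip force is fixed at half the most. Time passes only in rows, so rows that repeat a pose let the fingers close. It gives the time, the measured TCP pose, the force, the opening and the grip force at its end, in the units of the state.
- manip.state(): the state, without advancing time (a new reading comes with each control period).
- camera(name): name is "scene" or "top"; returns a dict with "image" (384x512x3 uint8, red, green, blue), "depth" (384x512 float32, m along the optical axis (not along the pixel's ray), 0 where there is no reading), "fx", "fy", "cx", "cy" (pixels), "rvec" (rotation vector, rad) and "tvec" (3), from world to camera coordinates, as OpenCV has them. Camera axes: x right, y down, z forward; pixel columns grow to the right and rows downward; lengths in m; the calibration is good to about 2 mm. A picture is of the moment at which its call begins.
- manip.sign_off(): hands the job in; it is judged then, once.
The state is a dict: "time": time; "qpos": joint angles; "joint_velocities": joint speeds; "tau": joint torques, N m; "position": TCP position; "tool_rot": TCP orientation; "wrist_force": force on the tool from outside, world axes, zero at the start; "ft_torque": the same for the moment, N m; "width": finger opening in m; "gripper_force": force on a finger pad.
Only numpy, scipy, OpenCV 4.12 (cv2) and the standard library are available. Lean on these libraries where they do the work, as an engineer would, in place of code of your own. Each camera call takes 0.05 s, during which the arm holds its last target. There are 200 camera calls.

### The job

Pick up the orange-tabbed hairpin clip and lock the pivot pin in the green jig with it: lay the clip flat on the jig under the pin's head and push it, mouth first, from the jig's open end until its legs snap past the shank and the shank sits fully home against the back of the clip, then let go. The pin floats and is easily bent, so never press the clip against the pin with more than about 25 N, and leave the other things on the bench alone.

Things in the scene. Friction and masses are not known exactly. Their poses are not given: they have to be found in the camera images.
- clip: Hairpin spring clip lying flat on the bench: 97 mm long, 44 mm wide at the mouth, about 64 g. Origin at its underside on the centre line, +x towards the open mouth, z up. Two sprung steel wire legs (z = 0 to 6 mm) run forward from an orange cross-bar (x = -8 to 6, 28 mm wide, 6.5 mm high); the flared mouth is 26 mm wide between the wires, its rounded tips reach x = 65.
- clip_tab (a point): Top centre of the clip's upright orange pull tab, at x = -20, z = 45 mm of the clip. The tab is 24 mm long (clip x) and 14 mm thick (clip y), upright from the underside to the top: grasp it across the 14 mm from above.
- clip_bulge (a point): Between the two bulges of the legs, x = 46, z = 3 mm of the clip: the gap narrows to 8 mm here. Pushing it over the 14 mm shank takes about 8 to 15 N, rising as the legs spread, then the force drops sharply at the snap. Just snapped, the shank is still about 5 mm short of home and the clip moves on freely; at home the force rises again, stiffly.
- clip_seat (a point): Where the pin's axis is when fully home: x = 34, y = 0, z = 0 of the clip, 7 mm ahead of the flat steel bridge (11 mm wide) that closes the back of the 15.6 mm wide bay between the legs.
- pivot: Steel pivot pin standing in the jig, shank 14 mm diameter. Origin on its axis at the level of the jig's top face, x along the slot (the jig's x), z up. It floats: with the thin brass washer at its foot it slides along its black slot under about 4 N, up to 28 mm altogether, and stays where left. Pushed by the clip it slides away in +x to the slot's end (set anew each time, to be felt) before the legs spread.
- pin_head (a point): Top centre of the pin's mushroom head, 22 mm diameter, 16 mm above the jig's top face. The head's underside is 9.5 mm above the top face, so the 6 mm thick clip passes beneath it with 3.5 mm of play.
- jig: Fixed green block, 170 by 110 mm (x = -80 to 90, y = -55 to 55), flat top face at z = 45 mm. Origin at the underside, z up. The pin stands on y = 0, x between -13 and 43. Side cheeks (x = 8 to 86, inner faces y = -39 and 39) and a steel end bar (x = 79 to 89) rise 22 mm above the top face; only the -x end is open.
- jig_mouth (a point): Middle of the top edge of the jig's open end (x = -80, y = 0, z = 45 mm of the jig): the clip goes in from here, mouth first, sliding along the jig's +x.

How it is judged:
On the way, in this order (a step that is already met when the one before it is completed fails the run):
1. the clip is picked up off the bench (height (world z) of clip above 0.03 m), for 0.1 s.
2. the shank is past the bulge, inside the clip, under the pin's head (x of pivot in the frame of clip between 0.03 and 0.041 m and y of pivot in the frame of clip between -0.004 and 0.004 m and z of pivot in the frame of clip between -0.006 and 0.004 m), for 0.1 s.
At the end, for the whole second after the job is handed in: The clip, released and at rest, lies flat (within 0.12 rad) on the jig's top face under the pin's head, with the shank past the bulge and within 2 mm of fully home against the bridge, centred between the legs within 3 mm (x of pivot in the frame of clip between 0.031 and 0.036 m and y of pivot in the frame of clip between -0.003 and 0.003 m and z of pivot in the frame of clip between -0.005 and 0.003 m and angle between clip's own z axis and vertical below 0.12 rad and linear speed of clip below 0.02 m/s and contact force between the fingers and clip below 0.05 N); the robot touches nothing.
It fails at once if the clip is pressed against the pin with more than 25 N (contact force between clip and pivot above 25 N).
It fails at once if a bystander on the bench is pushed more than 30 mm (distance of any of link1, link2, hammer, driver, spare_pin, washer1, washer2, oil_can from where it was at the start of the episode above 0.03 m).
It also fails if it takes over 70 s, if anything falls off the work surface, if the arm or the gripper's body presses on something with over 40 N, if the wrist force passes 120 N, or if a joint passes its speed limit or range.

## Working session

There is one attempt and no reset: what is moved stays moved. The work goes in short steps, Python scripts to look and compute and a tool call to move; the robot and the scene stay as the last step left them, time stands still between calls to the robot, and variables do not carry over. Pictures are saved under pics/ and viewed, at most 10 in all, crops included, and the job is handed in when it is done.

Besides the shell and the picture viewer there is one more tool, called after "Call:" as name([rows], argument=value, ...), one row to a line, values as JSON. move_arm: Moves the arm, as the interface text tells. Its arguments: {"type":"object","properties":{"commands":{"type":"array","items":{"type":"array","items":{"type":"number"}}}},"required":["commands"]}

```bash
ls; mkdir -p pics; cat > h.py <<'E'
import numpy as np, cv2
from rig import manip, camera
def save(c,n): cv2.imwrite(f'pics/{n}.png', cv2.cvtColor(c['image'],cv2.COLOR_RGB2BGR))
def cloud(c):
    R,_=cv2.Rodrigues(np.array(c['rvec'],float)); t=np.array(c['tvec'],float).ravel()
    v,u=np.mgrid[:384,:512]; d=c['depth']
    P=np.stack([(u-c['cx'])/c['fx']*d,(v-c['cy'])/c['fy']*d,d],-1)
    return (P-t)@R
def ray(c,u,v,z):
    R,_=cv2.Rodrigues(np.array(c['rvec'],float)); t=np.array(c['tvec'],float).ravel()
    o=-R.T@t; d=R.T@np.array([(u-c['cx'])/c['fx'],(v-c['cy'])/c['fy'],1]); return o+d*(z-o[2])/d[2]
E
python3 - <<'E'
from h import *
for n in('top','scene'):
    c=camera(n); save(c,n+'0'); np.savez(n+'0.npz',**c)
    R,_=cv2.Rodrigues(np.array(c['rvec'],float)); print(n,-R.T@np.array(c['tvec']).ravel(),c['fx'])
s=manip.state(); print(s)
E
```

```text
pics
top [ 0.32181994 -0.00332121  0.93849191] 436.6002611225307
scene [ 0.88282006 -0.63565008  0.53170946] 451.1003558193114
{'time': 0.1, 'qpos': array([-1.33059415e+00,  1.24449031e-01,  1.65154151e+00,  4.91425262e-05,
        1.36748773e+00, -8.26047294e-02]), 'joint_velocities': array([ 0.00144681, -0.00071723, -0.00351944,  0.00065825, -0.00091441,
       -0.00230443]), 'tau': array([ 4.24073005e-04, -4.24930716e+01, -3.66653037e+01, -9.84808617e-05,
        3.93652328e-03,  1.34282226e-05]), 'position': array([ 0.20605736, -0.61592938,  0.24716758]), 'tool_rot': array([-9.41777808e-04,  9.87003077e-01,  1.60698587e-01, -5.02294755e-05]), 'wrist_force': array([-0.78904958,  0.37798039, -0.2259437 ]), 'ft_torque': array([-0.01519114,  0.00474796, -0.00520541]), 'gripper_force': 0.0, 'width': 0.08544432847417187}
```

View pics/top0.png

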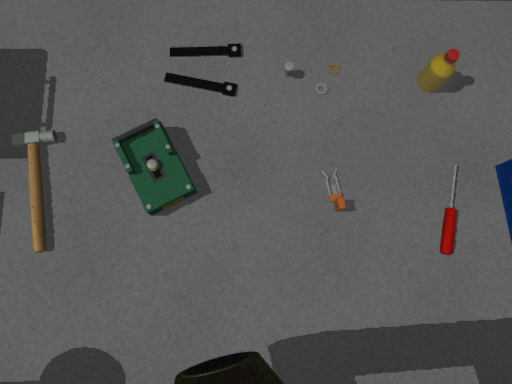

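View pics/scene0.png

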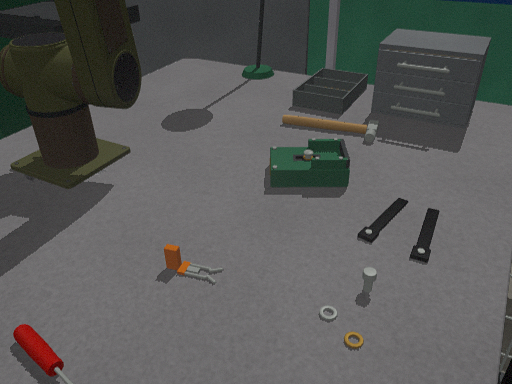

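The top view shows the clip at about (335,190), with its tab at (340,203) and its mouth pointing up. The jig is at about (153,167), with its open end at lower right (150,212)-(193,187) and the pin head at (153,165). The scene view agrees, so I'll measure next.

```bash
cat > meas.py <<'E'
from h import *
def clean(m): return cv2.morphologyEx(m.astype(np.uint8),cv2.MORPH_OPEN,np.ones((2,2)))>0
def measure(c,verbose=True):
    hsv=cv2.cvtColor(c['image'],cv2.COLOR_RGB2HSV); P=cloud(c); H,S,V=[hsv[...,i].astype(int) for i in range(3)]
    out={}
    o=(H>=4)&(H<=12)&(S>170)&(V>90); out['orange']=o
    g=(H>60)&(H<90)&(S>100)&(V>25); out['green']=g
    return hsv,P,out
if __name__=='__main__':
    for n in('top','scene'):
        c=dict(np.load(n+'0.npz')); hsv,P,m=measure(c)
        Z=P[...,2]; print(n)
        vv,uu=np.mgrid[:384,:512]
        o=m['orange']
        if n=='top': o&=(abs(uu-335)<40)&(abs(vv-190)<40)
        else: o&=(abs(uu-180)<50)&(abs(vv-260)<30)
        for lo,hi in((-.01,.012),(.035,.06)):
            k=o&(Z>lo)&(Z<hi); 
            if k.sum(): print('orange',lo,k.sum(),P[k].mean(0).round(4),P[k].min(0).round(4),P[k].max(0).round(4))
        g=m['green']
        if n=='top': g&=(uu>100)&(uu<210)&(vv>105)&(vv<225)
        else: g&=(uu>255)&(uu<365)&(vv>130)&(vv<195)
        for lo,hi in((.04,.05),(.06,.075)):
            k=g&(Z>lo)&(Z<hi)
            if k.sum()>5:
                r=cv2.minAreaRect(P[k][:,:2].astype(np.float32)*1000); print('green',lo,k.sum(),r,np.median(Z[k]))
        if n=='top':
            # anything tall above jig: head
            k=(abs(uu-153)<12)&(abs(vv-165)<12)&(Z>.055)&(Z<.07); print('head',k.sum(),P[k].mean(0),P[k].min(0),P[k].max(0))
            # clip region heights
            k=(abs(uu-335)<20)&(abs(vv-190)<25)
            print('bench Z',np.median(Z[k]))
            cv2.imwrite('pics/crops.png',np.hstack([cv2.resize(c['image'][110:220,105:205,::-1],(400,440),interpolation=cv2.INTER_CUBIC),cv2.resize(np.clip(c['image'][160:215,310:360,::-1].astype(int)*1.5,0,255).astype(np.uint8),(400,440),interpolation=cv2.INTER_CUBIC)]))
E
python3 meas.py
```

```text
top
orange -0.01 49 [ 0.4859 -0.1913  0.0068] [ 0.4787 -0.205   0.0032] [ 0.4919 -0.1794  0.0105]
orange 0.035 62 [ 0.4658 -0.195   0.0451] [ 0.4549 -0.2017  0.0362] [ 0.4767 -0.1886  0.0497]
green 0.04 3008 ((544.4246215820312, 195.15853881835938), (166.59999084472656, 108.8245620727539), 27.572647094726562) 0.0449257479150902
green 0.06 333 ((582.56640625, 215.29953002929688), (77.70079040527344, 101.81615447998047), 27.095895767211914) 0.06651811663671621
head 90 [0.5455851  0.1957593  0.05996622] [0.53552628 0.18527536 0.05532761] [0.55662367 0.20623347 0.06581403]
bench Z 0.0009059128584417675
scene
orange -0.01 59 [ 0.4749 -0.2012  0.007 ] [ 0.4587 -0.2067  0.0008] [ 0.495  -0.1888  0.0119]
orange 0.035 64 [ 0.4716 -0.2003  0.0403] [ 0.4589 -0.2038  0.035 ] [ 0.4806 -0.189   0.045 ]
green 0.04 1099 ((548.418212890625, 196.0853271484375), (165.5445098876953, 112.25898742675781), 26.72439193725586) 0.044711627239656195
green 0.06 250 ((585.1517333984375, 214.47564697265625), (73.04756164550781, 103.91975402832031), 27.101299285888672) 0.06529651176925466
```

View pics/crops.png

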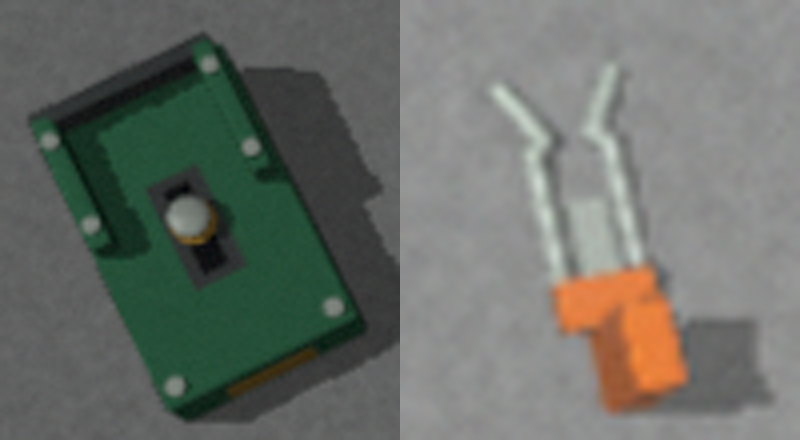

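The crops show the head at about (152.4,164), the tab top at about (341,202), the clip tips at (321.5,171) and (336.5,168.5), and the bulges at (328,178) and (334,176.5). I'll refine these by casting rays.

```bash
cat > m2.py <<'E'
from meas import *
c=dict(np.load('top0.npz')); hsv,P,m=measure(c); Z=P[...,2]; vv,uu=np.mgrid[:384,:512]
for n,(u,v),z in(('tipL',(321.5,171),.003),('tipR',(336.5,168.5),.003),('bL',(328.1,178.1),.003),('bR',(334,176.5),.003)): print(n,ray(c,u,v,z).round(4))
a=(ray(c,321.5,171,.003)+ray(c,336.5,168.5,.003))/2
b=(ray(c,328.1,178.1,.003)+ray(c,334,176.5,.003))/2
print('tips',a,'bulge',b)
# tab top by brightness
k=m['orange']&(abs(uu-335)<40)&(abs(vv-190)<40)&(Z>.04); us,vs=uu[k],vv[k]
r=cv2.minAreaRect(np.array([ray(c,x,y,.045)[:2]*1000 for x,y in zip(us,vs)],np.float32)); print('tab',r,k.sum(),hsv[k].mean(0))
t=np.array(r[0])/1000
for p in(a,b): d=p[:2]-t; print('yaw',np.degrees(np.arctan2(d[1],d[0])),'len',np.linalg.norm(d),'expected 85/66')
# steel pixels
hs=hsv.astype(int); k=(abs(uu-331)<16)&(vv>165)&(vv<195)&(hs[...,2]>125); 
q=np.array([ray(c,x,y,.003)[:2] for x,y in zip(uu[k],vv[k])]); print('steel',k.sum(),q.mean(0))
# head
k=(abs(uu-152.5)<10)&(abs(vv-164)<10)&(hs[...,1]<70)&(hs[...,2]>95)
print('head px',k.sum(),uu[k].mean(),vv[k].mean(), ray(c,uu[k].mean(),vv[k].mean(),.059), np.ptp(uu[k]),np.ptp(vv[k]))
# jig in rotated frame
for yaw in(27.0,27.4):
    e=np.array([np.cos(np.radians(yaw)),np.sin(np.radians(yaw))]); f=np.array([-e[1],e[0]])
    g=(uu>100)&(uu<210)&(vv>105)&(vv<225)&(Z>.0425)&(Z<.0475)&(hs[...,2]>20)
    h=(uu>100)&(uu<210)&(vv>105)&(vv<225)&(Z>.063)&(Z<.071)&(hs[...,2]>10)
    for nm,k in(('face',g),('top',h)):
        A=P[k][:,:2]@e; B=P[k][:,:2]@f; print(yaw,nm,k.sum(),np.percentile(A,[0,1,99,100]).round(4),np.percentile(B,[0,1,99,100]).round(4))
    p=ray(c,uu[(abs(uu-152.5)<10)&(abs(vv-164)<10)&(hs[...,1]<70)&(hs[...,2]>95)].mean(),vv[(abs(uu-152.5)<10)&(abs(vv-164)<10)&(hs[...,1]<70)&(hs[...,2]>95)].mean(),.059)[:2]
    print('head jig-rot',p@e,p@f)
E
python3 m2.py
```

```text
tipL [ 0.5443 -0.1642  0.003 ]
tipR [ 0.55   -0.1977  0.003 ]
bL [ 0.5282 -0.1782  0.003 ]
bR [ 0.5318 -0.1915  0.003 ]
tips [ 0.54715008 -0.1809393   0.003     ] bulge [ 0.53003819 -0.18484433  0.003     ]
tab ((468.8194274902344, -193.30235290527344), (27.917171478271484, 16.02776336669922), 31.862409591674805) 61 [ 11.60655738 185.83606557 150.62295082]
yaw 8.969095298277317 len 0.0793002932340898 expected 85/66
yaw 7.866220116905693 len 0.06180028407809803 expected 85/66
steel 47 [ 0.51725378 -0.18549975]
head px 72 151.16666666666666 163.90277777777777 [0.54591347 0.19766836 0.059     ] 9 8
27.0 face 2946 [0.4902 0.4922 0.6497 0.6593] [-0.1286 -0.1267 -0.0202 -0.0181]
27.0 top 630 [0.571  0.5791 0.659  0.6603] [-0.1236 -0.1235 -0.0221 -0.0217]
head jig-rot 0.5761520184302091 -0.07171572681160984
27.4 face 2946 [0.4897 0.4915 0.6492 0.6584] [-0.1322 -0.1308 -0.024  -0.0223]
27.4 top 630 [0.5705 0.5787 0.6586 0.6596] [-0.128  -0.1278 -0.0266 -0.026 ]
head jig-rot 0.5756373118556053 -0.0757362463617926
```

```bash
python3 - <<'E'
from meas import *
c=dict(np.load('top0.npz')); t=ray(c,341.5,203.2,.045); print(t)
for p in((.54715,-.18094),(.53004,-.18484)):
    d=np.array(p)-t[:2]; print(np.degrees(np.arctan2(d[1],d[0])),np.linalg.norm(d))
s=dict(np.load('scene0.npz')); hsv,P,m=measure(s); vv,uu=np.mgrid[:384,:512]; Z=P[...,2]
k=m['orange']&(abs(uu-173)<15)&(abs(vv-257)<20); print(k.sum(),uu[k].min(),uu[k].max(),vv[k].min(),vv[k].max())
us,vs=uu[k],vv[k]; top=[(u,vs[us==u].min()) for u in sorted(set(us))]; print(top)
print(P[k].min(0),P[k].max(0))
E
```

```text
[ 0.46542625 -0.19650457  0.045     ]
10.783039357609319 0.08319271419256082
10.233254335483265 0.06565820064247127
254 164 186 247 274
[(np.int64(164), np.int64(249)), (np.int64(165), np.int64(249)), (np.int64(166), np.int64(249)), (np.int64(167), np.int64(249)), (np.int64(168), np.int64(249)), (np.int64(169), np.int64(250)), (np.int64(170), np.int64(250)), (np.int64(171), np.int64(250)), (np.int64(172), np.int64(250)), (np.int64(173), np.int64(251)), (np.int64(174), np.int64(251)), (np.int64(175), np.int64(251)), (np.int64(176), np.int64(252)), (np.int64(177), np.int64(248)), (np.int64(178), np.int64(247)), (np.int64(179), np.int64(250)), (np.int64(180), np.int64(258)), (np.int64(181), np.int64(264)), (np.int64(182), np.int64(273)), (np.int64(183), np.int64(273)), (np.int64(186), np.int64(268))]
[ 0.45869788 -0.2067333   0.00078422] [ 0.49497876 -0.1888083   0.04495666]
```

Call:
move_arm([
  [0.04,0.065,-0.02,0,0,-0.03,100],
  [0.08,0.13,-0.04,0,0,-0.06,100],
  [0.12,0.195,-0.06,0,0,-0.1,100],
  [0.16,0.26,-0.08,0,0,-0.134,100],
  [0.18,0.29,-0.09,0,0,-0.134,100],
  [0.2,0.324,-0.1,0,0,-0.134,100],
  [0.22,0.356,-0.11,0,0,-0.134,100],
  [0.24,0.389,-0.12,0,0,-0.134,100],
  [0.2595,0.4205,-0.12,0,0,-0.134,100],
  [0.2595,0.4205,-0.12,0,0,-0.134,60],
])

```text
time: 0.93
position: [0.4186, -0.2705, 0.146]
tool_rot: [-0.0, 0.996, 0.094, -0.0]
wrist_force: [0.9, -0.6, -0.1]
width: 0.0753
gripper_force: 0.0
```

Call:
move_arm([
  [0,0,0,0,0,0,60],
  [0,0,0,0,0,0,60],
])

```text
time: 1.1
position: [0.4186, -0.2703, 0.1457]
tool_rot: [-0.001, 0.995, 0.096, -0.001]
wrist_force: [-0.0, -0.7, -0.1]
width: 0.052
gripper_force: 0.0
```

Call:
move_arm([
  [0.02,0.032,-0.02,0,0,0,60],
  [0.04,0.064,-0.03,0,0,0,60],
  [0.047,0.075,-0.04,0,0,0,60],
  [0.047,0.075,-0.05,0,0,0,60],
  [0.047,0.075,-0.05,0,0,0,60],
])

```text
time: 1.52
position: [0.464, -0.1976, 0.0947]
tool_rot: [-0.001, 0.996, 0.094, -0.002]
wrist_force: [-0.8, 0.6, 0.5]
width: 0.0511
gripper_force: 0.0
```

```bash
python3 - <<'E'
from meas import *
print(manip.state()['position'])
im=[]
for n,(u,v) in(('top',(338,195)),('scene',(185,255))):
    c=camera(n); np.savez(n+'1.npz',**c)
    im.append(cv2.resize(c['image'][v-45:v+45,max(0,u-50):u+50,::-1],(400,360),interpolation=cv2.INTER_CUBIC))
cv2.imwrite('pics/pre.png',np.hstack(im))
E
```

```text
[ 0.46396172 -0.19762041  0.09472564]
```

View pics/pre.png

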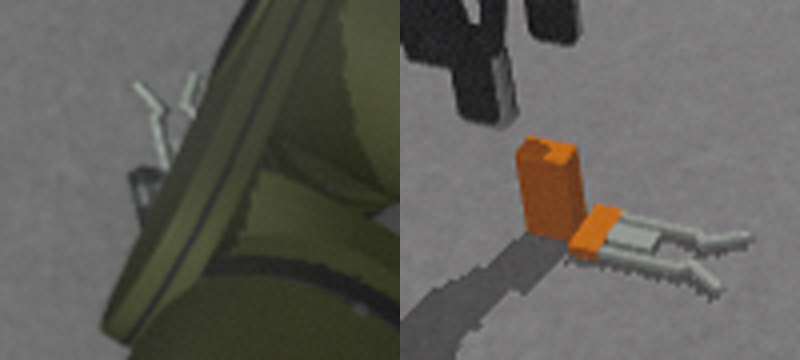

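The scene crop shows the open fingers straddling the upright tab, so I'll descend and close.

Call:
move_arm([
  [0.001,0.001,-0.025,0,0,0,60],
  [0.001,0.001,-0.05,0,0,0,60],
  [0.001,0.001,-0.066,0,0,0,60],
  [0.001,0.001,-0.066,0,0,0,60],
  [0.001,0.001,-0.066,0,0,0,20],
  [0.001,0.001,-0.066,0,0,0,0],
  [0.001,0.001,-0.066,0,0,0,0],
  [0.001,0.001,-0.066,0,0,0,0],
  [0.001,0.001,-0.066,0,0,0,0],
  [0.001,0.001,-0.066,0,0,0,0],
])

```text
time: 2.45
position: [0.4678, -0.1977, 0.033]
tool_rot: [0.001, 0.996, 0.094, 0.001]
wrist_force: [-0.9, -1.3, 6.3]
width: 0.013
gripper_force: 59.3
```

Call:
move_arm([
  [0,0,0.02,0,0,0,0],
  [0,0,0.05,0,0,0,0],
  [0,0,0.08,0,0,0.05,0],
  [0,0.03,0.11,0,0,0.1,0],
  [0,0.06,0.13,0,0,0.15,0],
  [-0.01,0.1,0.13,0,0,0.2,0],
  [-0.02,0.14,0.13,0,0,0.25,0],
  [-0.03,0.18,0.13,0,0,0.283,0],
  [-0.03,0.21,0.13,0,0,0.283,0],
  [-0.03,0.21,0.13,0,0,0.283,0],
])

```text
time: 3.28
position: [0.4354, 0.0176, 0.161]
tool_rot: [-0.001, 0.972, 0.236, 0.001]
wrist_force: [0.8, -0.8, -1.8]
width: 0.0129
gripper_force: 58.7
```

```bash
python3 - <<'E'
from meas import *
s=manip.state(); print(s['position'],s['tool_rot'],s['width'],s['wrist_force'])
im=[]
for n in('top','scene'):
    c=camera(n); np.savez(n+'2.npz',**c); im.append(c['image'][...,::-1])
im=np.hstack([cv2.resize(im[0][60:300,100:400],(400,320)),cv2.resize(im[1][60:300,100:400],(400,320))])
cv2.imwrite('pics/held.png',im)
E
```

```text
[0.43535219 0.01760282 0.16101124] [-7.97277508e-04  9.71634233e-01  2.36486732e-01  5.55287225e-04] 0.012901221102077736 [ 0.84814078 -0.80432378 -1.83389332]
```

View pics/held.png

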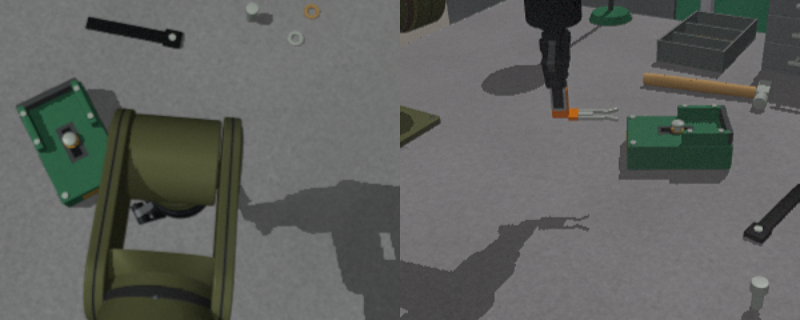

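The clip is held level, mouth towards the jig. I'll measure its pose relative to the TCP from the scene depth.

```bash
cat > held.py <<'E'
from meas import *
import sys
def rel(tag,yaw=None):
    s=manip.state(); p=s['position']; q=s['tool_rot']; yaw=2*np.arctan2(q[2],q[1])
    e=np.array([np.cos(yaw),np.sin(yaw),0]); f=np.array([-e[1],e[0],0]); z=np.array([0,0,1.]); M=np.stack([e,f,z])
    print('tool yaw',np.degrees(yaw),p)
    c=dict(np.load(tag)); hsv,P,m=measure(c); Q=((P-p)@M.T)
    near=(Q[...,0]>-.02)&(Q[...,0]<.1)&(abs(Q[...,1])<.03)&(Q[...,2]<-.02)&(Q[...,2]>-.05)&(c['depth']>0)
    o=m['orange']&(np.abs(Q[...,0])<.04)&(abs(Q[...,1])<.03)
    print('orange',o.sum(),Q[o].min(0).round(4),Q[o].max(0).round(4))
    k=o&(Q[...,0]>.0135); print('bar',k.sum(),Q[k].min(0).round(4),Q[k].max(0).round(4))
    w=near&~m['orange']&~m['green']&(hsv[...,2]>60)&(hsv[...,1]<60)&(Q[...,0]>.025); print('wire',w.sum(),Q[w].min(0).round(4),Q[w].max(0).round(4))
    for a in np.arange(.03,.09,.01):
        j=w&(Q[...,0]>=a)&(Q[...,0]<a+.01); y=Q[j]
        for sgn in(1,-1):
            t=y[np.sign(y[:,1])==sgn]
            if len(t): print(round(a,3),sgn,len(t),t.mean(0).round(4),t[:,2].max().round(4))
    return Q,w,c
if __name__=='__main__': rel(sys.argv[1])
E
python3 held.py scene2.npz
```

```text
tool yaw 27.210585567987795 [0.43614823 0.01441935 0.16110336]
orange 77 [-0.01   -0.0138 -0.0311] [0.0257 0.0046 0.0105]
bar 12 [ 0.0142 -0.0138 -0.0311] [ 0.0257 -0.0101 -0.0271]
wire 205 [ 0.0276 -0.0168 -0.0344] [ 0.0852  0.0167 -0.0259]
0.03 1 17 [ 0.035   0.0081 -0.028 ] -0.0269
0.03 -1 23 [ 0.035  -0.0075 -0.0286] -0.027
0.04 1 16 [ 0.0453  0.0091 -0.0282] -0.0259
0.04 -1 24 [ 0.0446 -0.0073 -0.0282] -0.0266
0.05 1 15 [ 0.0553  0.0114 -0.0293] -0.0269
0.05 -1 15 [ 0.0543 -0.0103 -0.0291] -0.0269
0.06 1 16 [ 0.0652  0.0092 -0.0293] -0.0268
0.06 -1 20 [ 0.0652 -0.0085 -0.0293] -0.0273
0.07 1 16 [ 0.0747  0.0121 -0.0296] -0.0272
0.07 -1 16 [ 0.0755 -0.0111 -0.0298] -0.0273
0.08 1 8 [ 0.0825  0.015  -0.0287] -0.0272
0.08 -1 8 [ 0.083  -0.0149 -0.0292] -0.0267
```

Call:
move_arm([
  [0.003,0.03,0,0,0,0,0],
  [0.006,0.065,0,0,0,0,0],
  [0.009,0.1,0,0,0,0,0],
  [0.0104,0.12,-0.01,0,0,0,0],
  [0.0104,0.1296,-0.02,0,0,0,0],
  [0.0104,0.1296,-0.04,0,0,0,0],
  [0.0104,0.1296,-0.06,0,0,0,0],
  [0.0104,0.1296,-0.075,0,0,0,0],
  [0.0104,0.1296,-0.075,0,0,0,0],
  [0.0104,0.1296,-0.075,0,0,0,0],
])

```text
time: 4.22
position: [0.4461, 0.1417, 0.0846]
tool_rot: [0.0, 0.972, 0.233, -0.002]
wrist_force: [0.2, -0.6, -0.3]
width: 0.0131
gripper_force: 58.9
```

```bash
cat > look.py <<'E'
from held import *
import sys
n=sys.argv[1]
c=camera('scene'); np.savez(f'scene{n}.npz',**c)
s=manip.state(); p=s['position']; q=s['tool_rot']; e=np.array([.8894,.4571]); f=np.array([-.4571,.8894])
print('A,B',p[:2]@e,p[:2]@f,p[2],'F',s['wrist_force'],'Fa',s['wrist_force'][:2]@e,'T',s['ft_torque'],'q',q)
Q,w,c=rel(f'scene{n}.npz')
# head in tool frame: steel pts above jig
hsv,P,m=measure(c); vv,uu=np.mgrid[:384,:512]
k=(P[...,2]>.0575)&(P[...,2]<.064)&(hsv[...,1]<70)&(hsv[...,2]>90)&(uu>290)&(uu<330)&(abs(vv-155)<15)
if k.sum(): print('head',k.sum(),uu[k].mean(),vv[k].mean(),P[k].mean(0),'rel',Q[k].mean(0).round(4),Q[k].min(0).round(4),Q[k].max(0).round(4),'AB',P[k].mean(0)[:2]@e,P[k].mean(0)[:2]@f)
cv2.imwrite(f'pics/s{n}.png',cv2.resize(c['image'][110:210,210:360,::-1],(750,500),interpolation=cv2.INTER_CUBIC))
E
python3 look.py 3
```

```text
A,B 0.46258363379912076 -0.07801728277323228 0.08596615259663816 F [-0.07610918 -0.11794269 -1.19162233] Fa -0.12160310481832198 T [-0.04714203 -0.02526265 -0.06690998] q [ 1.21748825e-04  9.72474624e-01  2.33008707e-01 -1.81166774e-04]
tool yaw 26.948544378471613 [0.44709576 0.14206228 0.08596615]
orange 33 [-0.0097 -0.0132 -0.0317] [ 0.0236 -0.0014  0.0101]
bar 4 [ 0.0148 -0.0127 -0.0317] [ 0.0236 -0.0115 -0.0294]
wire 188 [ 0.0257 -0.0297 -0.0424] [ 0.0992  0.0187 -0.0271]
0.03 1 18 [ 0.0349  0.0054 -0.0316] -0.0276
0.03 -1 21 [ 0.0347 -0.0076 -0.0299] -0.0271
0.04 1 11 [ 0.0452  0.0091 -0.0305] -0.0277
0.04 -1 19 [ 0.0438 -0.0089 -0.031 ] -0.0273
0.05 1 19 [ 0.0548  0.011  -0.0329] -0.0286
0.05 -1 11 [ 0.0547 -0.0112 -0.0311] -0.0286
0.06 1 13 [ 0.0647  0.0096 -0.033 ] -0.029
0.06 -1 14 [ 0.0659 -0.0105 -0.0301] -0.0287
0.07 1 15 [ 0.0751  0.0113 -0.0318] -0.0283
0.07 -1 10 [ 0.0754 -0.0126 -0.0313] -0.0295
0.08 1 8 [ 0.0837  0.013  -0.0368] -0.0281
0.08 -1 11 [ 0.0839 -0.0111 -0.0364] -0.0297
head 37 307.6756756756757 151.83783783783784 [0.54778188 0.19503084 0.06001075] rel [ 0.1138  0.0016 -0.026 ] [ 0.0818 -0.0075 -0.0282] [ 0.1259  0.0144 -0.0235] AB 0.5763458031485674 -0.07693066935688381
```

View pics/s3.png

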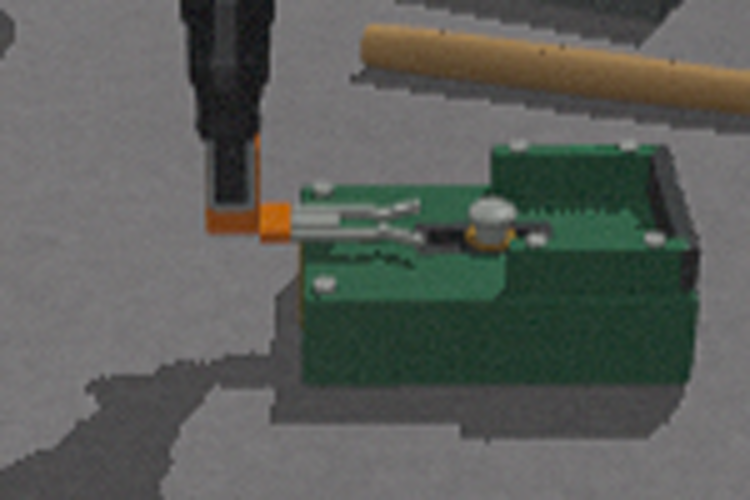

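The clip hovers level above the jig's open end, its tips just short of the pin. I'll shift it 1.5 mm to the left and lower it gently.

Call:
move_arm([
  [-0.0007,0.0013,-0.002,0,0,0,0],
  [-0.0007,0.0013,-0.004,0,0,0,0],
  [-0.0007,0.0013,-0.005,0,0,0,0],
  [-0.0007,0.0013,-0.0055,0,0,0,0],
  [-0.0007,0.0013,-0.0055,0,0,0,0],
  [-0.0007,0.0013,-0.0055,0,0,0,0],
])

```text
time: 4.77
position: [0.4462, 0.1443, 0.0806]
tool_rot: [0.0, 0.972, 0.234, 0.0]
wrist_force: [0.2, -0.2, -1.2]
width: 0.0126
gripper_force: 58.9
```

```bash
python3 look.py 4 | egrep 'A,B|head|wire'; python3 look.py 4 | egrep 'A,B|head|wire|0.0[38]'
```

```text
A,B 0.46279940384028995 -0.07557688424280651 0.0805645581908412 F [ 0.17966355  0.41239217 -1.2303548 ] Fa 0.34829721839139716 T [0.0002361  0.07244409 0.02288297] q [2.84013939e-05 9.72286621e-01 2.33791979e-01 1.90084255e-04]
wire 195 [ 0.0277 -0.0186 -0.0372] [ 0.0991  0.0298 -0.0259]
head 37 308.2972972972973 151.94594594594594 [0.54919032 0.19525015 0.05997284] rel [ 0.1149 -0.0015 -0.0206] [ 0.1052 -0.0095 -0.0223] [ 0.1255  0.0076 -0.0183] AB 0.5776987109673135 -0.07737940884662986
A,B 0.4627522763197807 -0.07554953603770753 0.08046973502594112 F [-0.19714805  0.04940296 -1.42264232] Fa -0.15276138585858073 T [-0.04013962 -0.01354654  0.00998084] q [1.25378994e-05 9.72290800e-01 2.33774661e-01 8.81309594e-05]
tool yaw 27.038808578965174 [0.44611772 0.14433424 0.08046974]
orange 36 [-0.0102 -0.0145 -0.0301] [ 0.0257 -0.0025 -0.0185]
wire 194 [ 0.0277 -0.0175 -0.0379] [ 0.0991  0.0275 -0.0252]
0.03 1 11 [ 0.0357  0.008  -0.0279] -0.0265
0.03 -1 22 [ 0.0344 -0.0076 -0.0281] -0.0252
0.05 1 20 [ 0.0548  0.0089 -0.0306] -0.0266
0.06 1 16 [ 0.065   0.0114 -0.0315] -0.0266
0.06 -1 11 [ 0.0653 -0.0103 -0.0289] -0.0265
0.07 1 18 [ 0.0748  0.0115 -0.031 ] -0.0271
0.08 1 10 [ 0.0838  0.0115 -0.0336] -0.0271
0.08 -1 12 [ 0.0842 -0.0115 -0.0326] -0.0274
head 38 308.05263157894734 152.02631578947367 [0.54879655 0.19482435 0.05987681] rel [ 0.1144 -0.0017 -0.0206] [ 0.1055 -0.0081 -0.023 ] [ 0.1258  0.007  -0.018 ] AB 0.5771538609312576 -0.0775781203186113
```

Call:
move_arm([
  [0.0005,-0.0009,-0.001,0,0,0,0],
  [0.0005,-0.0009,-0.002,0,0,0,0],
  [0.0049,0.0014,-0.002,0,0,0,0],
  [0.0094,0.0037,-0.002,0,0,0,0],
  [0.0138,0.006,-0.002,0,0,0,0],
  [0.0183,0.0082,-0.002,0,0,0,0],
  [0.0227,0.0105,-0.002,0,0,0,0],
  [0.0245,0.0114,-0.002,0,0,0,0],
  [0.0245,0.0114,-0.002,0,0,0,0],
])

```text
time: 5.62
position: [0.4711, 0.156, 0.0784]
tool_rot: [-0.0, 0.972, 0.234, 0.0]
wrist_force: [-0.4, -0.2, -1.0]
width: 0.013
gripper_force: 59.0
```

```bash
python3 look.py 5 | egrep -v 'orange|bar'
```

```text
A,B 0.4899148697119128 -0.07661286404358769 0.07825543289852589 F [-0.8683769   0.01831742 -0.86711569] Fa -0.7639615229329622 T [ 0.02376632  0.02700838 -0.03441214] q [ 1.30097569e-06  9.72283321e-01  2.33805743e-01 -1.32806129e-04]
tool yaw 27.042471944669938 [0.47076284 0.15580485 0.07825543]
wire 200 [ 0.0272 -0.0191 -0.0345] [ 0.0985  0.0299 -0.0201]
0.03 1 12 [ 0.0354  0.0076 -0.0277] -0.0269
0.03 -1 20 [ 0.0351 -0.009  -0.0289] -0.0252
0.04 1 13 [ 0.0442  0.0074 -0.028 ] -0.0268
0.04 -1 19 [ 0.0446 -0.0082 -0.0292] -0.0269
0.05 1 18 [ 0.055   0.0088 -0.0297] -0.0266
0.05 -1 10 [ 0.0544 -0.0125 -0.029 ] -0.0273
0.06 1 15 [ 0.0647  0.0094 -0.0301] -0.0263
0.06 -1 14 [ 0.0654 -0.01   -0.0291] -0.0266
0.07 1 17 [ 0.074   0.0125 -0.031 ] -0.0274
0.07 -1 13 [ 0.0761 -0.0131 -0.0281] -0.0222
0.08 1 1 [ 0.081   0.0003 -0.0289] -0.0289
0.08 -1 25 [ 0.0845 -0.0069 -0.0276] -0.0201
head 37 308.0810810810811 151.94594594594594 [0.54882422 0.19489536 0.06005088] rel [ 0.0873 -0.0007 -0.0182] [ 0.0781 -0.0089 -0.0202] [ 0.0985  0.0095 -0.0157] AB 0.577210927428242 -0.07752761913630146
```

View pics/s5.png

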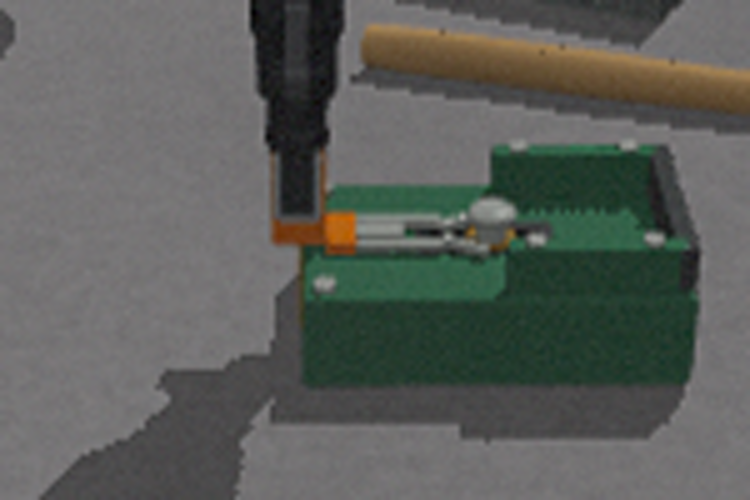

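The tips are now under the head, astride the shank, at (480,245) in the crop. I'll push on slowly and watch the force.

Call:
move_arm([
  [0.0018,0.0009,0,0,0,0,0],
  [0.0036,0.0018,0,0,0,0,0],
  [0.0053,0.0027,0,0,0,0,0],
  [0.0071,0.0037,0,0,0,0,0],
  [0.0089,0.0046,0,0,0,0,0],
  [0.0107,0.0055,0,0,0,0,0],
  [0.0125,0.0064,0,0,0,0,0],
  [0.0134,0.0069,0,0,0,0,0],
  [0.0142,0.0073,0,0,0,0,0],
])

```text
time: 6.42
position: [0.4836, 0.1628, 0.0782]
tool_rot: [0.0, 0.972, 0.234, -0.002]
wrist_force: [-7.3, -1.8, 5.2]
width: 0.0132
gripper_force: 59.8
```

Call:
move_arm([
  [0.0009,0.0005,0.0005,0,0,0,0],
  [0.0018,0.0009,0.0005,0,0,0,0],
  [0.0027,0.0014,0.0005,0,0,0,0],
  [0.0036,0.0018,0.0005,0,0,0,0],
])

```text
time: 6.75
position: [0.487, 0.1646, 0.0783]
tool_rot: [-0.0, 0.972, 0.234, -0.002]
wrist_force: [-5.0, -0.7, 1.7]
width: 0.0132
gripper_force: 59.4
```

```bash
python3 look.py 6 | egrep  'A,B|head'
```

```text
A,B 0.5085919385653368 -0.07624560244884748 0.07835052247095196 F [-3.61004007 -1.44226752  2.14444539] Fa -3.870030125104202 T [-0.07487325  0.8062813   0.17336039] q [-7.91258772e-05  9.72256603e-01  2.33910080e-01 -1.77930336e-03]
head 39 309.84615384615387 151.94871794871796 [0.55238677 0.19643201 0.06017362] rel [ 0.0725 -0.0014 -0.0182] [ 0.0617 -0.0099 -0.0202] [ 0.0822  0.0081 -0.016 ] AB 0.5810818666356755 -0.0777893592720979
```

Call:
move_arm([
  [0.0009,0.0005,0,0,0,0,0],
  [0.0018,0.0009,0,0,0,0,0],
  [0.0027,0.0014,0,0,0,0,0],
  [0.0036,0.0018,0,0,0,0,0],
  [0.0044,0.0023,0,0,0,0,0],
  [0.0053,0.0027,0,0,0,0,0],
  [0.0062,0.0032,0,0,0,0,0],
])

```text
time: 7.38
position: [0.4931, 0.1677, 0.0783]
tool_rot: [-0.0, 0.972, 0.234, -0.002]
wrist_force: [-5.3, -1.5, 2.6]
width: 0.0131
gripper_force: 59.4
```

```bash
python3 look.py 7 | egrep  'A,B|head'
```

```text
A,B 0.5154391357564435 -0.07619573118232892 0.07832562939952388 F [-5.20600312 -1.02540372  2.73866547] Fa -5.098931210929098 T [-0.11338131  0.89131557  0.1749698 ] q [-6.15346687e-05  9.72257592e-01  2.33904457e-01 -1.96885604e-03]
head 38 312.7105263157895 151.89473684210526 [0.55792472 0.19952339 0.0601743 ] rel [ 0.072  -0.0012 -0.0182] [ 0.0619 -0.0101 -0.0207] [ 0.082   0.0073 -0.0155] AB 0.5874203880227014 -0.07757128542048808
```

Pin still sliding with the clip at about 5 N. I'll continue.

Call:
move_arm([
  [0.0009,0.0005,0,0,0,0,0],
  [0.0018,0.0009,0,0,0,0,0],
  [0.0027,0.0014,0,0,0,0,0],
  [0.0036,0.0018,0,0,0,0,0],
  [0.0044,0.0023,0,0,0,0,0],
  [0.0053,0.0027,0,0,0,0,0],
  [0.0062,0.0032,0,0,0,0,0],
])

```text
time: 8.02
position: [0.5012, 0.1717, 0.0789]
tool_rot: [-0.0, 0.972, 0.234, 0.001]
wrist_force: [-0.9, 1.5, -0.6]
width: 0.0133
gripper_force: 58.9
```

```bash
python3 look.py 8 | egrep  'A,B|head'
```

```text
A,B 0.524694669898973 -0.07648502269729868 0.07910519090097241 F [0.22510931 2.29678569 0.59093061] Fa 1.2500729607727676 T [ 0.51831813 -0.09711614  0.11707805] q [-4.27538491e-04  9.72310518e-01  2.33689300e-01  1.17725222e-03]
head 36 313.22222222222223 152.02777777777777 [0.55908495 0.19968969 0.06004074] rel [ 0.0638 -0.0013 -0.0191] [ 0.0545 -0.009  -0.0214] [ 0.0729  0.0081 -0.0168] AB 0.5885283132673441 -0.0779537243546615
```

The clip snapped: the force dropped and the pin moved 8 mm relative to it. I'll ease on towards home.

Call:
move_arm([
  [0.0009,0.0005,0,0,0,0,0],
  [0.0018,0.0009,0,0,0,0,0],
  [0.0027,0.0014,0,0,0,0,0],
  [0.0036,0.0018,0,0,0,0,0],
  [0.0036,0.0018,0,0,0,0,0],
])

```text
time: 8.48
position: [0.5047, 0.1732, 0.0789]
tool_rot: [-0.0, 0.972, 0.234, 0.0]
wrist_force: [0.9, 3.6, -1.5]
width: 0.0133
gripper_force: 58.9
```

```bash
python3 look.py 9 | egrep  'A,B|head|0.0'
```

```text
A,B 0.5280068599889522 -0.07671047736904102 0.0788546840820155 F [ 1.2967079   2.50687174 -2.13432738] Fa 2.2991830759291654 T [ 0.49245837 -0.05130262  0.15716313] q [-5.77500943e-05  9.72304288e-01  2.33718273e-01  3.70712419e-04]
tool yaw 27.032164794638668 [0.5046874  0.17313035 0.07885468]
orange 25 [-0.0087 -0.0156 -0.0324] [ 0.0221 -0.0037 -0.0201]
bar 1 [ 0.0221 -0.0156 -0.0285] [ 0.0221 -0.0156 -0.0285]
wire 130 [ 0.0271 -0.0147 -0.0351] [ 0.0845  0.0299 -0.0201]
0.03 1 14 [ 0.035   0.0101 -0.0286] -0.0255
0.03 -1 19 [ 0.0353 -0.008  -0.0289] -0.026
0.04 1 13 [ 0.0444  0.0088 -0.0284] -0.0262
0.04 -1 17 [ 0.0443 -0.0079 -0.0291] -0.0264
0.05 1 4 [ 0.0527  0.015  -0.0279] -0.0202
0.05 -1 22 [ 0.0549 -0.006  -0.0255] -0.0201
0.06 1 2 [ 0.0678  0.0052 -0.0309] -0.0286
0.06 -1 11 [ 0.0634 -0.0056 -0.0246] -0.0201
0.07 1 16 [ 0.0755  0.0136 -0.0306] -0.0263
0.08 1 3 [ 0.0829  0.0169 -0.0291] -0.0288
head 38 313.0263157894737 152.05263157894737 [0.55869993 0.19950413 0.05997399] rel [ 0.0601 -0.0011 -0.0189] [ 0.0511 -0.0079 -0.0212] [ 0.0693  0.0112 -0.0167] AB 0.5881010596021965 -0.07794276527828589
```

Call:
move_arm([
  [0.0004,0.0013,0,0,0,0,0],
  [0.0013,0.0018,0,0,0,0,0],
  [0.0022,0.0022,0,0,0,0,0],
  [0.003,0.0027,0,0,0,0,0],
  [0.003,0.0027,0,0,0,0,0],
])

```text
time: 8.95
position: [0.5076, 0.1755, 0.0789]
tool_rot: [0.0, 0.972, 0.234, 0.0]
wrist_force: [-0.1, 0.6, -0.1]
width: 0.0134
gripper_force: 58.9
```

```bash
python3 look.py 10 | egrep  'A,B|head'
```

```text
A,B 0.5316188297078759 -0.07587155857104819 0.07889050677834088 F [-0.68700999  0.79357973 -0.40097822] Fa -0.24828138666132177 T [ 0.00492976  0.01200317 -0.03469438] q [1.64373735e-04 9.72318313e-01 2.33660161e-01 3.39250715e-05]
head 37 313.05405405405406 152.0 [0.55876896 0.19946719 0.06013902] rel [ 0.0565 -0.002  -0.0188] [ 0.0476 -0.0094 -0.0209] [ 0.0654  0.0071 -0.0166] AB 0.5881455643774167 -0.07800716822065334
```

Call:
move_arm([
  [0.0004,0.0002,0,0,0,0,0],
  [0.0009,0.0005,0,0,0,0,0],
  [0.0013,0.0007,0,0,0,0,0],
  [0.0018,0.0009,0,0,0,0,0],
  [0.0018,0.0009,0,0,0,0,0],
])

```text
time: 9.42
position: [0.5092, 0.1766, 0.0789]
tool_rot: [0.0, 0.972, 0.234, 0.0]
wrist_force: [-0.4, 0.4, -0.5]
width: 0.0133
gripper_force: 58.9
```

Call:
move_arm([
  [0.0004,0.0002,0,0,0,0,0],
  [0.0009,0.0005,0,0,0,0,0],
  [0.0009,0.0005,0,0,0,0,0],
])

```text
time: 9.67
position: [0.5095, 0.1768, 0.0786]
tool_rot: [0.0, 0.972, 0.234, -0.001]
wrist_force: [-3.4, -3.2, 1.8]
width: 0.0132
gripper_force: 59.2
```

```bash
python3 look.py 11 | egrep  'A,B|head'
```

```text
A,B 0.5339336685080833 -0.07562868940467676 0.07864705654678135 F [-3.70240638 -2.69438658  0.52541325] Fa -4.524524336934935 T [-0.33770706  0.60675702 -0.04192664] q [ 1.81465126e-04  9.72289995e-01  2.33776096e-01 -9.32371395e-04]
head 38 312.92105263157896 152.05263157894737 [0.55845824 0.19948169 0.05992872] rel [ 0.0539 -0.0021 -0.0187] [ 0.0451 -0.0115 -0.0209] [ 0.0634  0.0089 -0.0164] AB 0.5878758352749114 -0.07785224492582538
```

Call:
move_arm([
  [0.0005,0.0002,-0.0003,0,0,0,0],
  [0.0005,0.0002,-0.0005,0,0,0,0],
])

```text
time: 9.88
position: [0.5095, 0.1768, 0.0782]
tool_rot: [0.0, 0.972, 0.234, -0.002]
wrist_force: [-7.0, -3.3, 4.8]
width: 0.0129
gripper_force: 59.7
```

The force is rising stiffly at 7.7 N with no further motion, so the shank is home. I'll relax and release, then rise straight up.

Call:
move_arm([
  [-0.0007,-0.0003,0,0,0,0,0],
  [-0.0009,-0.0004,0.0003,0,0,0,0],
  [-0.0009,-0.0004,0.0003,0,0,0,30],
  [-0.0009,-0.0004,0.0003,0,0,0,50],
  [-0.0009,-0.0004,0.0003,0,0,0,50],
  [-0.0009,-0.0004,0.0003,0,0,0,50],
  [-0.0009,-0.0004,0.015,0,0,0,50],
  [-0.0009,-0.0004,0.04,0,0,0,50],
  [-0.0009,-0.0004,0.08,0,0,0,50],
  [-0.0009,-0.0004,0.12,0,0,0,50],
])

```text
time: 10.72
position: [0.5087, 0.1767, 0.1983]
tool_rot: [-0.0, 0.972, 0.234, -0.001]
wrist_force: [1.6, -0.3, 0.6]
width: 0.0426
gripper_force: 0.0
```

Call:
move_arm([
  [-0.03,-0.03,0.03,0,0,0,50],
  [-0.06,-0.06,0.05,0,0,0,50],
  [-0.08,-0.09,0.05,0,0,0,50],
  [-0.08,-0.12,0.05,0,0,0,50],
  [-0.08,-0.15,0.05,0,0,0,50],
  [-0.08,-0.18,0.05,0,0,0,50],
  [-0.08,-0.21,0.05,0,0,0,50],
  [-0.08,-0.24,0.05,0,0,0,50],
  [-0.08,-0.24,0.05,0,0,0,50],
])

```text
time: 11.47
position: [0.4297, -0.0669, 0.2488]
tool_rot: [0.001, 0.973, 0.231, 0.0]
wrist_force: [-0.6, 0.2, -0.1]
width: 0.0429
gripper_force: 0.0
```

```bash
python3 - <<'E'
from meas import *
e=np.array([.8894,.4571]); f=np.array([-.4571,.8894]); im=[]
vv,uu=np.mgrid[:384,:512]
for n in('scene','top'):
    c=camera(n); np.savez(n+'12.npz',**c); hsv,P,m=measure(c); A=P[...,:2]@e; B=P[...,:2]@f; Z=P[...,2]
    box=(uu>250)&(uu<350)&(vv>120)&(vv<190) if n=='scene' else (uu>105)&(uu<205)&(vv>110)&(vv<225)
    h=box&(Z>.0575)&(Z<.064)&(hsv[...,1]<70)&(hsv[...,2]>90)
    t=box&m['orange']&(Z>.086); o=box&m['orange']&(Z>.044)&(Z<.054)
    for nm,k in(('head',h),('tabtop',t),('bar',o)):
        if k.sum(): print(n,nm,k.sum(),'A',A[k].mean().round(4),A[k].min().round(4),A[k].max().round(4),'B',B[k].mean().round(4),B[k].min().round(4),B[k].max().round(4),'Z',Z[k].max().round(4),Z[k].min().round(4))
    w=box&(hsv[...,1]<60)&(hsv[...,2]>90)&(Z>.046)&(Z<.056)&(A<.58)&(A>.555); print('wire z',w.sum(),np.percentile(Z[w],[50,90]) if w.sum() else '')
    u,v=(285,160) if n=='scene' else (160,165)
    im.append(cv2.resize(c['image'][v-45:v+45,u-45:u+45,::-1],(400,400),interpolation=cv2.INTER_CUBIC))
cv2.imwrite('pics/end.png',np.hstack(im)); s=manip.state(); print(s['time'],s['position'],s['width'],s['gripper_force'])
E
```

```text
scene head 37 A 0.588 0.579 0.5975 B -0.0779 -0.0867 -0.0676 Z 0.0624 0.0584
scene tabtop 8 A 0.535 0.5233 0.5451 B -0.0815 -0.0833 -0.0777 Z 0.0898 0.0868
scene bar 26 A 0.5381 0.5239 0.5591 B -0.0835 -0.0915 -0.0791 Z 0.053 0.0457
wire z 44 [0.05040584 0.05148789]
top head 80 A 0.5861 0.5754 0.5974 B -0.0743 -0.0852 -0.024 Z 0.064 0.0576
wire z 88 [0.05051472 0.05243808]
11.5667 [ 0.42974106 -0.06379331  0.24851764] 0.042595339513808686 0.0
```

View pics/end.png

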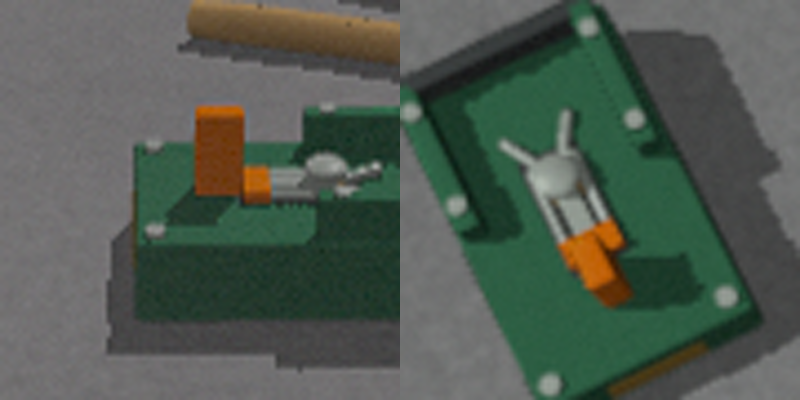

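The clip lies flat with its legs past the shank. The tab-to-pin distance is 53.8 mm against 54 mm nominal, so it is fully home.

```bash
python3 -c "
from rig import manip; print(manip.sign_off())"
```

```text
the job is handed in; nothing more can be done
None
```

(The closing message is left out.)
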